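# Draw out the recorder's battery tray with the pull hook

### The arm

A 7-joint arm with a two-finger parallel gripper is mounted at the origin on the work surface. World frame = base frame: x ahead of the robot, y to its left, z up, the work surface at z = 0. Lengths are in m, angles in rad, forces in N, time in s.
With the tool pointing down it reaches from about 0.35 to 0.9 m from the base axis. Payload 8.1 kg.
Tool frame: the origin (TCP) lies between the finger pads; the fingertips stand 17 mm ahead of it and the grasp point (between the pads) lies 2 mm behind it; z points along the fingers, y is the line along which they close (so a half turn about z gives the same grasp; the last joint's range is limited). The gripper opens to 92 mm and grips with 3 to 60 N. Pads are 19 mm wide; open, the fingers measure 130 mm over their backs; the gripper's body (75 mm by 190 mm) begins 47 mm behind the grasp point.
Start: joints at [1.192, 0.434, 0.025, 1.573, -0.012, 1.134, -0.075], TCP at [0.17, -0.601, 0.244] pointing down, gripper open.
Joint ranges: [-2.62, 2.62], [-0.44, 2.09], [-1.27, 1.32], [0.08, 2.57], [-1.32, 4.46], [0.12, 2], [-2.74, 2.74]. Speed limits (rad/s): [2.22, 2.22, 3.01, 3.01, 3.14, 3.14, 3.14].

### API

Orientations are given as a rotation vector (axis times angle).
In Python, from cell import observe, get_image, calibration, sign_off, look_for, regions_of, landmark_of gives the robot as it stands.
- The arm moves only by the tool jog_arm, never from a script. Its argument "plan" is a list of rows, each an object with "offset": the shift along the tool's x, y, z normalised to -1 to 1, where 1 is 0.15 m, a list of three; "twist": the turn, a rotation vector about the tool's x, y, z normalised to -1 to 1, where 1 is 2 pi rad, a list of three; "fingers": the gripper command: -1 is shut, 1 is fully open, values between are in proportion. In form: [{"offset": [x, y, z], "twist": [ax, ay, az], "fingers": fingers}, ...]. A call has 1 to 20 rows; each row is the pose to reach, as a shift and turn from the pose commanded when the call began, along the tool's axes at that moment, turning the shorter way round; what a row does not reach only later rows make up. A row lasts 1/8 s, in which the tool goes at most 62.5 mm and 10.7 degrees, less where a joint would pass 70% of its speed; a pose out of reach is approached as far as the arm can. A call with a number of a shift or a turn outside -1 to 1 is refused whole. A call with a gripper value outside its range is refused whole. The fingers move at their own pace and stop on an object; "newtons" is the grip in N (left out, the last holds). Time passes only in rows, so rows that repeat a pose let the fingers close. It gives the time, the measured TCP pose, the force, the opening and the grip force at its end, in the units of the state.
- observe(): the state, without advancing time (a new reading comes with each control period).
- get_image(name): name is "side" or "top" or "wrist"; returns the picture (384x512x3 uint8, red, green, blue); there is no depth.
- calibration(name): a dict with "fov_y" (degrees; the focal length in pixels is half the picture's height over the tangent of half this angle, whatever the lens; pixels are square), "cx", "cy" (the principal point, pixels), "position" and "attitude" of the camera in the world. Camera axes: x right, y down, z forward; pixel columns grow to the right and rows downward; lengths in m; the calibration is good to about 2 mm. A picture is of the moment at which its call begins: read the wrist's pose just before it. calibration takes no time and is no camera call; for the wrist camera it gives the pose at the moment of the call.
- sign_off(): hands the job in; it is judged then, once.
Trained networks look in the newest picture that a camera, given by its name, has taken for a name from the list of things; names that differ only in an ending like _2 or _b are one class to them, and where a whole thing is asked for, a point or a joint stands for the part that bears it (a point fixed in the world has none). Each returns a list of dicts, best first, with "conf" (0 to 1); they miss things now and then, are a little off and sometimes report something else, mostly with a low value. They report only what shows in the picture. A call takes as long as a camera call. They do not tell look-alikes from the thing itself.
- look_for(thing, camera): "box" ([left, top, width, height] as shares, 0 to 1, of the picture: columns of its width, rows of its height, round what is visible of it).
- regions_of(thing, camera): "region" (384x512 bool, what is visible of it) and "box" ([left, top, width, height] as shares, 0 to 1, of the picture: columns of its width, rows of its height, round what is visible of it).
- landmark_of(thing, camera): "at" ([row, column] as shares, 0 to 1, of the picture: columns of its width, rows of its height: a listed point, or the origin of a listed thing).
The state is a dict: "clock": time; "joints": joint angles; "dq": joint speeds; "joint_efforts": joint torques, N m; "position": TCP position; "ee_rot": TCP orientation; "force": force on the tool from outside, world axes, zero at the start; "ft_torque": the same for the moment, N m; "width": opening from 0.0 (shut) to 1.0 (fully open); "gripper_force": force on a finger pad.
Only numpy, scipy, OpenCV 4.12 (cv2) and the standard library are available. Lean on these libraries where they do the work, as an engineer would, in place of code of your own. Each camera call takes 0.05 s, during which the arm holds its last target. There are 200 camera calls.

### The job

The field recorder's battery tray has slid in beneath the overhanging blue case, where fingers cannot get at its pull loop. Take the hooked rod from the black tool mat, reach it in under the overhang, drop its hook through the loop and draw the tray out all the way to its stop. Then unhook the rod and lay it back down on the mat, standing on the underside of its handle as it was.

Things in the scene. Friction and masses are not known exactly. Their poses are not given: they have to be found in the camera images.
- hook: Rod whose end is bent straight down; the two others on the mat, same handle, end in a ball and a flat blade. Wooden handle 90 long (x), 26 wide, 44 mm tall; origin: centre of its underside, z up, x to the hook. 8 mm steel rod, axis 36 mm up, runs level to x = 180 mm, then straight down as an 8 mm leg ending at z = 0. 0.17 kg, mass centre at x = 20 mm. Rods lie about parallel, 80 mm apart.
- tray_eye (a point): Centre of the opening of the tray's pull loop, 30 mm above the desk; moves with the tray. x points into the recorder (draw out along -x), z up. The loop is a level U of 6 mm steel bar on the tray's grey front panel; opening 44 mm (x) by 58 mm (y), free down to the desk. Its front cross bar's axis is 25 mm out (-x) from here.
- tray (a joint): How far the tray is drawn out, m: 0 fully in, 0.12 at its stop. It starts 0 to 0.015, slides along -x of tray_eye, stays where left and takes about 3 to 6 N to move slowly.
- recorder: Fixed blue case on a narrower plinth; origin: centre of its underside on the desk, x points inwards from its front (two steel catches), which faces the robot's right. Case 280 (x) by 300 mm, 100 to 210 mm up, rim 5 mm wider; white drum on top to 315 mm. It overhangs the front by 90 mm (edge at x = -140 mm). Beneath it, midway in y, the loop's centre is at x = -75 mm when the tray is in.
- mat: Black rubber tool mat fixed on the desk, 330 mm (x) by 300 mm (y), 3 mm thick. Origin: centre of its underside, z up. The rods lie on it roughly along its x axis, their working ends towards +x (away from the robot).
There are look-alikes about, which are no part of the job. Leave any purple or turquoise look-alike of the hook alone.

How it is judged:
On the way, in this order (a step that is already met when the one before it is completed fails the run):
1. the hook's leg stands in the pull loop while the tray is still in (value of joint tray below 0.035 m and x of tray_eye in the frame of hook between 0.15 and 0.21 m and y of tray_eye in the frame of hook between -0.035 and 0.035 m and z of tray_eye in the frame of hook between 0 and 0.04 m), for 0.1 s.
2. the tray is drawn out to within 15 mm of its stop, the hook still in the loop (value of joint tray above 0.105 m and x of tray_eye in the frame of hook between 0.15 and 0.21 m and y of tray_eye in the frame of hook between -0.035 and 0.035 m and z of tray_eye in the frame of hook between 0 and 0.04 m), for 0.1 s.
At the end, for the whole second after the job is handed in: The tray is drawn out to within 15 mm of its stop (joint above 0.105), and the hooked rod stands released and at rest on the mat: the middle of its handle is over the mat, its underside within 9 mm of the mat's top, upright within 10 degrees (value of joint tray above 0.105 m and x of hook in the frame of mat between -0.165 and 0.165 m and y of hook in the frame of mat between -0.15 and 0.15 m and z of hook in the frame of mat below 0.012 m and angle between hook's own z axis and vertical below 0.175 rad and linear speed of hook below 0.02 m/s); the robot touches nothing.
It also fails if it takes over 45 s, if anything falls off the work surface, if the arm or the gripper's body presses on something with over 40 N, if the wrist force passes 120 N, or if a joint passes its speed limit or range.

## Working session

There is one attempt and no reset: what is moved stays moved. The work goes in short steps, Python scripts to look and compute and a tool call to move; the robot and the scene stay as the last step left them, time stands still between calls to the robot, and variables do not carry over. Pictures are saved under pics/ and viewed, at most 10 in all, crops included, and the job is handed in when it is done.

Besides the shell and the picture viewer there is one more tool, called after "Request:" as name(argument=value, ...), one argument or row to a line, values as JSON. jog_arm: Moves the arm, as the interface text tells. Scaled input: -1 to 1 covers 0.15 m each way for a shift and 2 pi rad each way for a turn. Its arguments: {"type":"object","properties":{"plan":{"type":"array","items":{"type":"object","properties":{"offset":{"type":"array","items":{"type":"number","minimum":-1,"maximum":1}},"twist":{"type":"array","items":{"type":"number","minimum":-1,"maximum":1}},"fingers":{"type":"number"}}}},"newtons":{"type":"number"}},"required":["plan"]}

```bash
mkdir -p pics; cat > h.py <<'E'
import numpy as np, cv2
from scipy.spatial.transform import Rotation as R
from cell import *
def rot(a):
    a=np.array(a,float)
    return a if a.shape==(3,3) else (R.from_rotvec(a).as_matrix() if a.size==3 else R.from_quat(a).as_matrix())
def ray(cam,rc,cal=None):
    c=cal or calibration(cam); f=192/np.tan(np.radians(c['fov_y'])/2)
    d=np.array([(rc[1]-c['cx'])/f,(rc[0]-c['cy'])/f,1]); return np.array(c['position']),rot(c['attitude'])@d
def onz(cam,rc,z,cal=None):
    p,d=ray(cam,rc,cal); return p+d*(z-p[2])/d[2]
def proj(cam,P,cal=None):
    c=cal or calibration(cam); f=192/np.tan(np.radians(c['fov_y'])/2)
    q=rot(c['attitude']).T@(np.array(P)-np.array(c['position'])); return np.array([c['cy']+f*q[1]/q[2],c['cx']+f*q[0]/q[2]])
def tri(rays):
    A=0;b=0
    for p,d in rays:
        d=d/np.linalg.norm(d);M=np.eye(3)-np.outer(d,d);A=A+M;b=b+M@p
    return np.linalg.solve(A,b)
def save(n,im): cv2.imwrite('pics/'+n,cv2.cvtColor(im,cv2.COLOR_RGB2BGR))
E
python3 - <<'E'
from h import *
print(observe())
ims=[]
for c in ['side','top']:
    print(c,calibration(c)); im=get_image(c); ims.append(im); save(c+'0.png',im)
    for t in ['hook','tray_eye','recorder','mat']:
        for r in landmark_of(t,c)[:4]: print(t,'lm',np.round(np.array(r['at'])*[384,512],1),round(r['conf'],2))
    for r in look_for('hook',c): print('box',np.round(np.array(r['box'])*[512,384,512,384]),round(r['conf'],2))
E
```

```text
{'clock': 0.0, 'joints': array([ 1.19241216,  0.43523374,  0.02499465,  1.57413427, -0.01161995,
        1.13399862, -0.07510626]), 'dq': array([ 8.38660625e-04,  5.15547884e-05, -9.08874909e-06,  3.63611857e-04,
        5.45102972e-04,  3.05715854e-04, -6.17918172e-04]), 'joint_efforts': array([-1.14259938e-04, -6.67847300e+01,  9.85531993e-01, -3.14461076e+01,
       -6.03368925e-02,  4.28451528e-02,  1.59214947e-04]), 'position': array([ 0.16999005, -0.60091257,  0.24292415]), 'ee_rot': array([-3.11022181e+00, -4.31448284e-01,  5.65673311e-04]), 'force': array([0.09435066, 0.54233989, 0.18427858]), 'ft_torque': array([ 0.01007638, -0.02678456,  0.03651251]), 'gripper_force': 0.0, 'width': 0.997036858458866}
side {'fov_y': 44.78387482255077, 'cx': 258.2989887055428, 'cy': 202.33142762804675, 'position': array([ 0.9344179 , -0.16101747,  1.64908057]), 'attitude': array([-2.1238546 , -1.9731629 ,  0.29227858])}
hook lm [224.8 197.7] 0.79
hook lm [159.2 134.5] 0.56
hook lm [150.5 226.3] 0.54
mat lm [248.9 216.9] 0.92
box [190. 213.  12.  66.] 0.79
box [123. 148.  40.  52.] 0.73
box [196. 142.  44.  29.] 0.72
top {'fov_y': 56.15169919957459, 'cx': 251.74730054863997, 'cy': 188.43350029547574, 'position': array([ 0.33058273, -0.11611929,  1.07306519]), 'attitude': array([-2.19238199,  2.16690899, -0.06637641])}
hook lm [254.3 288.4] 0.91
hook lm [156.1 333.6] 0.8
hook lm [254.4 407.4] 0.59
mat lm [132. 311.] 0.61
box [327.  98.  18.  72.] 0.9
box [383. 200.  44.  71.] 0.79
box [274. 222.  70.  47.] 0.69
```

```bash
python3 -c "
import cv2,numpy as np
a=cv2.imread('pics/side0.png');b=cv2.imread('pics/top0.png')
cv2.imwrite('pics/both.png',cv2.resize(np.vstack([a,b]),(800,1200))[:1200])
cv2.imwrite('pics/s1.png',cv2.resize(a,(800,600)));cv2.imwrite('pics/t1.png',cv2.resize(b,(800,600)))"
```

```text
(no output)
```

View pics/s1.png

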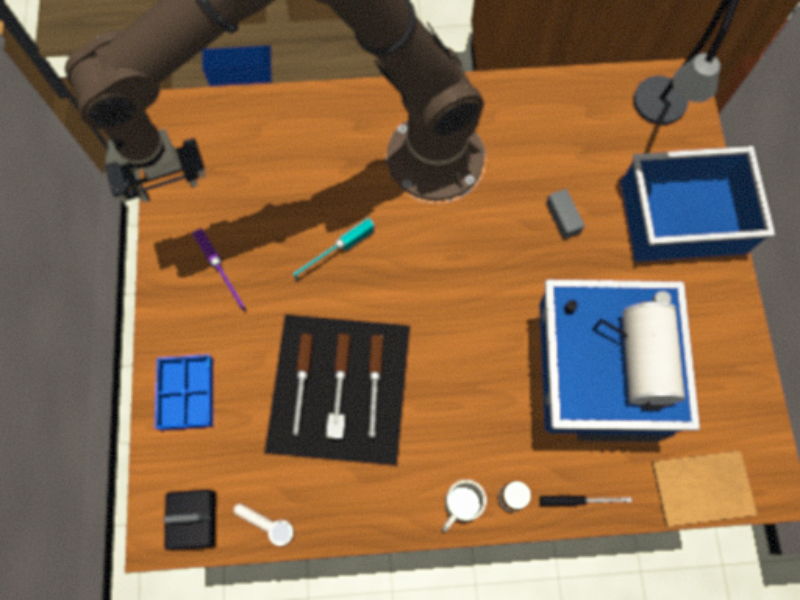

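View pics/t1.png

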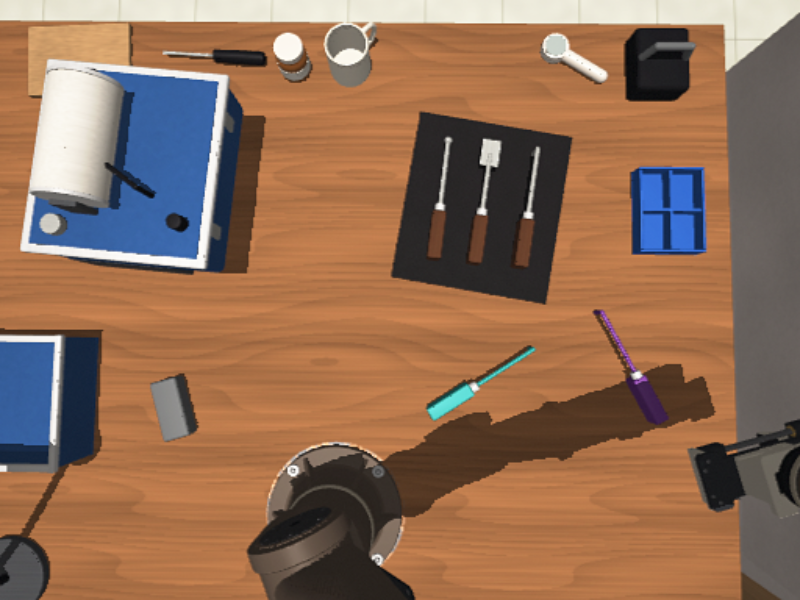

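The side view shows the mat with three rods: left (300,385), blade (338,385) and right (375,385). The top view shows them at (442,200), (485,200) and (530,210). The purple and turquoise look-alikes lie nearer the robot. The recorder is on the robot's left, with its catches facing -y. The middle rod is the blade, so the hook is one of the outer two, and I need a close view to tell which.

```bash
python3 - <<'E'
from h import *
k=1.5625
for n,(u,v),z in [('L handle near',(435,257),.047),('L handle far',(440,205),.047),('L tip',(448,140),.04),('R handle near',(522,265),.047),('R handle far',(529,213),.047),('R tip',(537,150),.04),
  ('mat',(420,113),.003),('mat',(571,138),.003),('mat',(546,303),.003),('mat',(392,276),.003),('case FL top',(208,270),.21),('case FR',(228,76),.21),('case BL',(22,248),.21),('case BR',(48,60),.21)]:
    print(n,np.round(onz('top',(v/k,u/k),z),3))
c=calibration('wrist');o=observe();T=rot(o['ee_rot']);print(c, T, T.T@(np.array(c['position'])-o['position']), T.T@rot(c['attitude']))
a=cv2.imread('pics/top0.png')[60:180,240:360];b=cv2.imread('pics/side0.png')[200:290,160:270]
cv2.imwrite('pics/crop.png',np.hstack([cv2.resize(a,(400,400),interpolation=3),cv2.resize(b,(400,400),interpolation=3)]))
E
```

```text
L handle near [ 0.474 -0.18   0.047]
L handle far [ 0.571 -0.189  0.047]
L tip [ 0.696 -0.204  0.04 ]
R handle near [ 0.461 -0.34   0.047]
R handle far [ 0.558 -0.353  0.047]
R tip [ 0.679 -0.37   0.04 ]
mat [ 0.763 -0.152  0.003]
mat [ 0.715 -0.445  0.003]
mat [ 0.394 -0.394  0.003]
mat [ 0.443 -0.101  0.003]
case FL top [0.427 0.181 0.21 ]
case FR [0.737 0.16  0.21 ]
case BL [0.459 0.473 0.21 ]
case BR [0.762 0.45  0.21 ]
{'fov_y': 64.2585220436769, 'cx': 257.0980560429023, 'cy': 189.3920629134545, 'position': array([ 0.23630066, -0.58237098,  0.38456996]), 'attitude': array([ 2.33303684, -1.76479958, -0.22898812])} [[ 9.62231599e-01  2.72232162e-01 -2.83380809e-05]
 [ 2.72232162e-01 -9.62231599e-01  2.23492374e-05]
 [-2.11836157e-05 -2.92196795e-05 -9.99999999e-01]] [ 0.06882663 -0.00029068 -0.14085893] [[-4.17371265e-07 -9.66544317e-01 -2.56499674e-01]
 [ 9.99999444e-01 -2.70933127e-04  1.01930540e-03]
 [-1.05469810e-03 -2.56499531e-01  9.66543780e-01]]
```

View pics/crop.png

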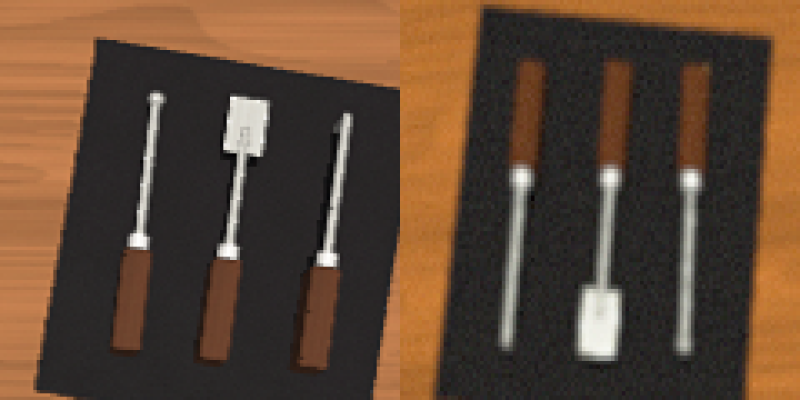

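In the enlarged crop, the left rod's end shows a ball at (155,97), the middle one a blade, and the right rod's end at (347,115) is plain with a dark bend. So the right rod (y≈-0.355) fits the hook. I'll confirm that with the wrist camera from above.

Request:
jog_arm(
  plan=[
    {"offset": [0.4, -0.12, 0], "twist": [0, 0, 0], "fingers": 0.2},
    {"offset": [0.8, -0.24, 0], "twist": [0, 0, 0], "fingers": 0.2},
    {"offset": [1, -0.3, 0], "twist": [0, 0, 0], "fingers": 0.2},
    {"offset": [1, -0.3, 0], "twist": [0, 0, 0], "fingers": 0.2},
  ],
)

```text
clock: 1.1
position: [0.3056, -0.5152, 0.2438]
ee_rot: [-3.11, -0.44, -0.002]
force: [-0.3, -1.2, -0.2]
width: 0.626
gripper_force: 0.0
```

Request:
jog_arm(
  plan=[
    {"offset": [0.4, -0.12, 0], "twist": [0, 0, 0], "fingers": 0.2},
    {"offset": [0.8, -0.24, 0], "twist": [0, 0, 0], "fingers": 0.2},
    {"offset": [1, -0.3, 0], "twist": [0, 0, 0], "fingers": 0.2},
    {"offset": [1, -0.3, 0], "twist": [0, 0, 0], "fingers": 0.2},
  ],
)

```text
clock: 1.6
position: [0.4362, -0.4318, 0.2436]
ee_rot: [-3.111, -0.437, -0.001]
force: [-1.4, -0.1, -0.3]
width: 0.601
gripper_force: 0.0
```

Request:
jog_arm(
  plan=[
    {"offset": [0.4, -0.12, 0], "twist": [0, 0, 0.02], "fingers": 0.2},
    {"offset": [0.8, -0.24, 0], "twist": [0, 0, 0.04], "fingers": 0.2},
    {"offset": [1, -0.27, 0.1], "twist": [0, 0, 0.066], "fingers": 0.2},
    {"offset": [1, -0.27, 0.15], "twist": [0, 0, 0.066], "fingers": 0.2},
    {"offset": [1, -0.27, 0.15], "twist": [0, 0, 0.066], "fingers": 0.2},
  ],
)

```text
clock: 2.22
position: [0.5653, -0.3556, 0.2204]
ee_rot: [3.133, -0.22, -0.004]
force: [0.6, -1.2, -0.2]
width: 0.6
gripper_force: 0.0
```

```bash
python3 - <<'E'
from h import *
o=observe();print(o['clock'],o['joints'],o['position'],o['ee_rot'],o['width'])
np.save('calw1.npy',np.array([calibration('wrist')],dtype=object),allow_pickle=True)
im=get_image('wrist');save('w1.png',im)
for r in landmark_of('hook','wrist'): print(np.array(r['at'])*[384,512],r['conf'],onz('wrist',np.array(r['at'])*[384,512],.003))
E
```

```text
2.225 [ 0.47334093  0.52361151  0.01121606  1.4848046  -0.00411493  1.1351752
 -1.22621341] [ 0.56532979 -0.35559495  0.22044767] [ 3.13294499 -0.22000669 -0.00401401] 0.5999504791778945
[217.8816 256.    ] 0.59 [ 0.50319356 -0.34579053  0.003     ]
```

View pics/w1.png

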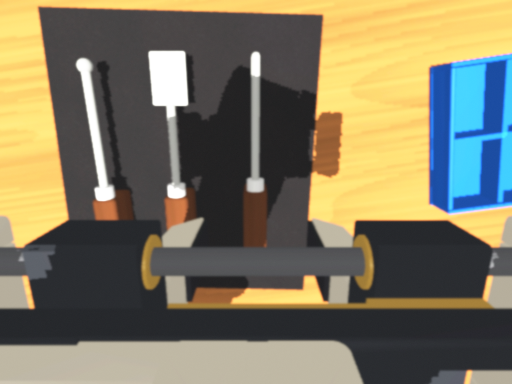

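The wrist view shows the ball rod with its tip at (84,66) and the blade at (168,78). The rod at (256,55–190) ends in a bright leg pointing straight down, with no ball or blade, so it is the hook. Next I triangulate its ferrule and tip.

```bash
python3 - <<'E'
from h import *
k=1.5625
for n,w,t,z in [('ferrule-handle',(190,255.5),(213/k,529/k),.047),('tip',(56,256),(149/k,537/k),.043)]:
    print(n,tri([ray('wrist',w),ray('top',t)]),'w onz',onz('wrist',w,z),'t',onz('top',t,z))
print(onz('wrist',(235,255.5),.047))
o=observe();T=rot(o['ee_rot']);print(T)
# recorder top measure, with side+top
im=get_image('top')
for c in ['top','side']:
    get_image(c)
    for r in landmark_of('recorder',c)+look_for('recorder',c): print(c,r)
    for r in landmark_of('tray_eye',c)+look_for('tray_eye',c)+look_for('tray',c): print(c,r)
E
```

```text
ferrule-handle [ 0.55432985 -0.35137895  0.05865274] w onz [ 0.55054862 -0.3520891   0.047     ] t [ 0.55754643 -0.35284543  0.047     ]
tip [ 0.6839794  -0.37199768  0.03097195] w onz [ 0.68246711 -0.37149865  0.043     ] t [ 0.67958188 -0.36928674  0.043     ]
[ 0.4992924  -0.34473311  0.047     ]
[[ 9.90049195e-01 -1.40720851e-01 -4.83676453e-04]
 [-1.40721345e-01 -9.90048498e-01 -1.21437851e-03]
 [-3.07974768e-04  1.27035807e-03 -9.99999146e-01]]
top {'box': [0.0277, 0.1031, 0.2719, 0.35], 'conf': 0.85}
side {'box': [0.6768, 0.4599, 0.1994, 0.2813], 'conf': 0.71}
```

Request:
jog_arm(
  plan=[
    {"offset": [-0.25, 0, 0.3], "twist": [0, 0, 0], "fingers": 0.2},
    {"offset": [-0.487, -0.007, 0.6], "twist": [0, 0, 0], "fingers": 0.2},
    {"offset": [-0.487, -0.007, 0.8], "twist": [0, 0, 0], "fingers": 0.2},
    {"offset": [-0.487, -0.007, 0.8], "twist": [0, 0, 0], "fingers": 0.2},
  ],
)

```text
clock: 3.48
position: [0.494, -0.3414, 0.0995]
ee_rot: [-3.132, 0.218, 0.006]
force: [0.2, 0.9, 0.4]
width: 0.602
gripper_force: 0.0
```

```bash
python3 - <<'E'
from h import *
o=observe();print(o['clock'],o['position'],o['ee_rot'],o['force'])
save('w2.png',get_image('wrist'))
E
```

```text
3.475 [ 0.4940415  -0.34139573  0.09948912] [-3.13221226  0.21813036  0.00570263] [0.18632604 0.85216494 0.41296985]
```

View pics/w2.png

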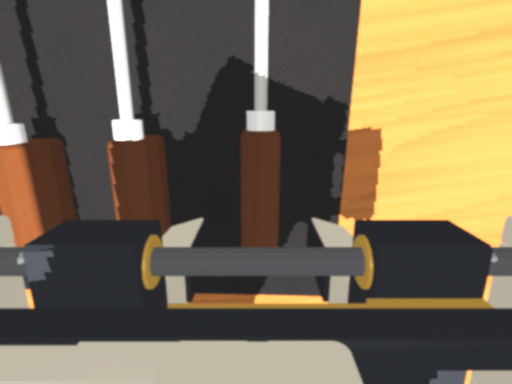

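The handle sits centred between the fingers (columns 242–279), with its front end at row 131. I descend and grip.

Request:
jog_arm(
  plan=[
    {"offset": [0, 0, 0.2], "twist": [0, 0, 0], "fingers": 0.2},
    {"offset": [0, 0, 0.4], "twist": [0, 0, 0], "fingers": 0.2},
    {"offset": [0, 0, 0.477], "twist": [0, 0, 0], "fingers": 0.2},
    {"offset": [0, 0, 0.477], "twist": [0, 0, 0], "fingers": 0.2},
    {"offset": [0, 0, 0.477], "twist": [0, 0, 0], "fingers": -1},
    {"offset": [0, 0, 0.477], "twist": [0, 0, 0], "fingers": -1},
    {"offset": [0, 0, 0.477], "twist": [0, 0, 0], "fingers": -1},
    {"offset": [0, 0, 0.477], "twist": [0, 0, 0], "fingers": -1},
    {"offset": [0, 0, 0.477], "twist": [0, 0, 0], "fingers": -1},
  ],
  newtons=50,
)

```text
clock: 4.65
position: [0.4957, -0.3424, 0.0302]
ee_rot: [3.134, -0.218, 0.001]
force: [-1.3, 0.0, 5.8]
width: 0.284
gripper_force: 49.9
```

```bash
python3 - <<'E'
from h import *
o=observe();print(o['clock'],o['position'],o['ee_rot'],o['force'])
im=get_image('wrist');save('w3.png',im)
np.save('grasp.npy',np.r_[o['position'],o['ee_rot']])
# ferrule: bright pixels along col
g=im.sum(2); print([(r,int(g[r,250:270].mean())) for r in range(40,250,6)])
E
```

```text
4.65 [ 0.49566375 -0.34244888  0.03021445] [ 3.13354269e+00 -2.18217096e-01  9.92203912e-04] [-1.31932368  0.01477707  5.82487889]
[(40, 736), (46, 734), (52, 733), (58, 732), (64, 730), (70, 731), (76, 681), (82, 501), (88, 484), (94, 479), (100, 477), (106, 476), (112, 473), (118, 638), (124, 656), (130, 655), (136, 653), (142, 652), (148, 393), (154, 175), (160, 176), (166, 176), (172, 175), (178, 176), (184, 176), (190, 176), (196, 176), (202, 176), (208, 176), (214, 177), (220, 177), (226, 176), (232, 177), (238, 177), (244, 178)]
```

```bash
python3 - <<'E'
from h import *
k=1.5625; z=.21
import sys
g=np.load('grasp.npy');T=rot(g[3:])
e=onz('wrist',(149,258),.047);print('handle end in tool',T.T@(e-g[:3]))
P=[]
for c,pts in [('top',[(208,270),(228,76),(22,248),(48,60)]),('side',[(545,282),(551,430),(684,282),(697,425)])]:
    P.append(np.array([onz(c,(v/k,u/k),z) for u,v in pts])[:,:2]); print(c,P[-1].round(3).tolist(),P[-1].mean(0))
# rectified fit
M=np.array([[-.145,.155],[-.145,-.155],[.145,.155],[.145,-.155]])
for p in P+[(P[0]+P[1])/2]:
    H=(M).T@(p-p.mean(0));U,S,V=np.linalg.svd(H);Rm=V.T@U.T
    print('fit',p.mean(0),np.degrees(np.arctan2(Rm[1,0],Rm[0,0])),'eye0', p.mean(0)+Rm@[-.075,0], 'res',np.abs(p-p.mean(0)-M@Rm.T).max())
E
```

```text
handle end in tool [ 0.05277771  0.00019135 -0.01675052]
top [[0.427, 0.181], [0.737, 0.16], [0.459, 0.473], [0.762, 0.45]] [0.5961105  0.31605678]
side [[0.432, 0.188], [0.742, 0.158], [0.453, 0.481], [0.754, 0.449]] [0.59546055 0.31898517]
fit [0.5961105  0.31605678] 85.23097359509252 eye0 [0.58987506 0.24131643] res 0.0048051239808659385
fit [0.59546055 0.31898517] 85.48029792808815 eye0 [0.58955041 0.24421839] res 0.007586465795991509
fit [0.59578552 0.31752097] 85.35560512817507 eye0 [0.58971268 0.24276724] res 0.004351968727820982
```

Request:
jog_arm(
  plan=[
    {"offset": [0, 0, -0.3], "twist": [0, 0, 0], "fingers": -1},
    {"offset": [0, 0, -0.6], "twist": [0, 0, 0], "fingers": -1},
    {"offset": [0, 0, -0.8], "twist": [0, 0, 0], "fingers": -1},
    {"offset": [0, -0.3, -0.9], "twist": [0, 0, -0.025], "fingers": -1},
    {"offset": [0, -0.6, -0.9], "twist": [0, 0, -0.05], "fingers": -1},
    {"offset": [0, -0.9, -0.9], "twist": [0, 0, -0.08], "fingers": -1},
    {"offset": [0, -0.9, -0.9], "twist": [0, 0, -0.11], "fingers": -1},
    {"offset": [0, -0.9, -0.9], "twist": [0, 0, -0.11], "fingers": -1},
  ],
)

```text
clock: 5.7
position: [0.5138, -0.2082, 0.1644]
ee_rot: [-3.022, -0.856, 0.001]
force: [-0.9, -0.2, -2.3]
width: 0.279
gripper_force: 49.9
```

```bash
python3 - <<'E'
from h import *
o=observe();T=rot(o['ee_rot']);print(o['clock'],o['joints'].round(3),o['position'],T.round(3),o['force'],o['width'])
E
```

```text
5.7 [ 0.436  0.413 -0.198  1.831  0.1    0.907 -0.826] [ 0.51380478 -0.20822168  0.16443025] [[ 0.852  0.524 -0.001]
 [ 0.524 -0.852  0.   ]
 [-0.    -0.001 -1.   ]] [-0.91533072 -0.17078146 -2.29173924] 0.2794815343849396
```

Request:
jog_arm(
  plan=[
    {"offset": [0.17, -0.3, 0], "twist": [0, 0, -0.029], "fingers": -1},
    {"offset": [0.35, -0.6, 0], "twist": [0, 0, -0.058], "fingers": -1},
    {"offset": [0.53, -0.91, 0], "twist": [0, 0, -0.087], "fingers": -1},
    {"offset": [0.53, -0.91, 0], "twist": [0, 0, -0.116], "fingers": -1},
    {"offset": [0.53, -0.91, 0], "twist": [0, 0, -0.149], "fingers": -1},
    {"offset": [0.53, -0.91, 0], "twist": [0, 0, -0.149], "fingers": -1},
    {"offset": [0.53, -0.91, 0], "twist": [0, 0, -0.149], "fingers": -1},
  ],
)

```text
clock: 6.58
position: [0.5102, -0.0513, 0.1645]
ee_rot: [-2.318, -2.12, 0.0]
force: [-0.5, 0.1, -1.7]
width: 0.281
gripper_force: 49.9
```

Request:
jog_arm(
  plan=[
    {"offset": [0, 0, 0], "twist": [0, 0.028, 0], "fingers": -1},
    {"offset": [0, 0, 0], "twist": [0, 0.056, 0], "fingers": -1},
    {"offset": [0, 0, 0], "twist": [0, 0.084, 0], "fingers": -1},
    {"offset": [0, 0, 0], "twist": [0, 0.112, 0], "fingers": -1},
    {"offset": [0, 0, 0], "twist": [0, 0.135, 0], "fingers": -1},
    {"offset": [0, 0, 0], "twist": [0, 0.135, 0], "fingers": -1},
    {"offset": [0, 0, 0], "twist": [0, 0.135, 0], "fingers": -1},
  ],
)

```text
clock: 7.45
position: [0.5105, -0.0498, 0.1651]
ee_rot: [-1.801, -1.657, -0.809]
force: [-0.9, 1.2, -0.8]
width: 0.279
gripper_force: 49.9
```

```bash
python3 - <<'E'
from h import *
o=observe();T=rot(o['ee_rot']);print(o['clock'],o['joints'].round(3),o['position'],T.round(3).tolist(),o['force'],o['width'])
im=get_image('wrist');save('w4.png',im)
for r in landmark_of('tray_eye','wrist'):
    a=np.array(r['at'])*[384,512];print(a,r['conf'],onz('wrist',a,.03))
print('pred',proj('wrist',[.5897,.2428,.03]))
E
```

```text
7.45 [ 0.993  0.73  -0.767  1.829 -0.4    1.005  0.492] [ 0.51045332 -0.04981169  0.1650774 ] [[0.055, 0.997, 0.061], [0.661, -0.082, 0.746], [0.748, -0.001, -0.663]] [-0.90995611  1.24812241 -0.81032447] 0.2792124577113874
[ 91.008  298.3936] 0.86 [0.5916514  0.23678849 0.03      ]
pred [ 88.28815946 296.36477584]
```

View pics/w4.png

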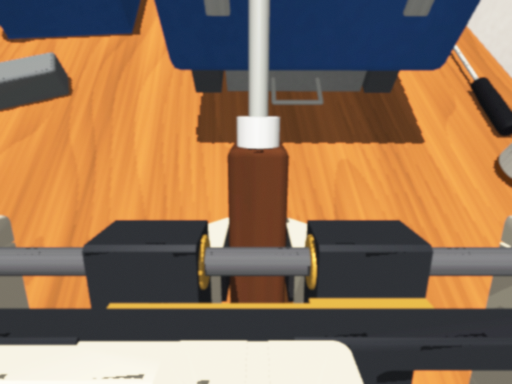

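The loop shows under the overhang: front bar at row 103, columns 274–323, eye near (298,91). This agrees with the network and with my estimate from the recorder. I check the depth from the bar, then level the tool.

```bash
python3 - <<'E'
from h import *
im=cv2.imread('pics/w4.png').astype(int).sum(2)
print(im[84:112,290:306].mean(1).round())
for r in (101,103): print(r,onz('wrist',(r,298.5),.03))
E
```

```text
[257. 258. 256. 258. 257. 254. 243. 222. 204. 198. 197. 197. 196. 197.
 205. 241. 298. 341. 351. 322. 272. 222. 197. 193. 194. 192. 192. 192.]
101 [0.58859689 0.21623283 0.03      ]
103 [0.58797624 0.21225202 0.03      ]
```

Request:
jog_arm(
  plan=[
    {"offset": [0, 0, 0], "twist": [0, -0.028, 0], "fingers": -1},
    {"offset": [0, 0, 0], "twist": [0, -0.056, 0], "fingers": -1},
    {"offset": [0, 0, 0], "twist": [0, -0.084, 0], "fingers": -1},
    {"offset": [0, 0, 0], "twist": [0, -0.112, 0], "fingers": -1},
    {"offset": [0, 0, 0], "twist": [0, -0.135, 0], "fingers": -1},
    {"offset": [0, 0, 0], "twist": [0, -0.135, 0], "fingers": -1},
    {"offset": [0, 0, 0], "twist": [0, -0.135, 0], "fingers": -1},
  ],
)

```text
clock: 8.43
position: [0.5101, -0.0503, 0.1653]
ee_rot: [-2.31, -2.129, -0.002]
force: [-0.2, -0.7, -2.5]
width: 0.276
gripper_force: 49.9
```

```bash
python3 - <<'E'
from h import *
o=observe();T=rot(o['ee_rot']);print(o['clock'],o['joints'].round(3),o['position'],T.round(4).tolist(),o['force'],o['width'])
im=get_image('wrist').astype(int).sum(2); print([(r,int(im[r,250:262].mean())) for r in range(100,190,4)])
E
```

```text
8.425 [ 0.323  0.377 -0.424  1.916  0.195  0.888 -0.279] [ 0.51006853 -0.05025979  0.16527606] [[0.0815, 0.9967, 0.0009], [0.9967, -0.0815, 0.0013], [0.0013, 0.0008, -1.0]] [-0.23523711 -0.66535162 -2.465204  ] 0.2758200032660764
[(100, 758), (104, 757), (108, 758), (112, 757), (116, 754), (120, 765), (124, 765), (128, 765), (132, 765), (136, 765), (140, 765), (144, 765), (148, 711), (152, 302), (156, 340), (160, 349), (164, 349), (168, 350), (172, 348), (176, 319), (180, 148), (184, 146), (188, 147)]
```

Request:
jog_arm(
  plan=[
    {"offset": [0.03, 0.2, 0.3], "twist": [0, 0, 0], "fingers": -1},
    {"offset": [0.03, 0.374, 0.55], "twist": [0, 0, 0], "fingers": -1},
    {"offset": [0.03, 0.374, 0.622], "twist": [0, 0, 0], "fingers": -1},
    {"offset": [0.03, 0.374, 0.622], "twist": [0, 0, 0], "fingers": -1},
    {"offset": [0.03, 0.374, 0.622], "twist": [0, 0, 0], "fingers": -1},
  ],
)

```text
clock: 9.1
position: [0.5664, -0.0514, 0.0724]
ee_rot: [2.312, 2.126, 0.001]
force: [0.3, 0.4, -0.6]
width: 0.279
gripper_force: 49.9
```

```bash
python3 - <<'E'
from h import *
o=observe();T=rot(o['ee_rot']);print(o['clock'],o['position'],T.round(4).tolist(),o['force'])
d=np.array([.590,.239,.03])-o['position'];print('eye in tool',T.T@d)
E
```

```text
9.1 [ 0.56641146 -0.05144199  0.07241191] [[0.0838, 0.9965, 0.001], [0.9965, -0.0838, 0.0002], [0.0003, 0.0009, -1.0]] [ 0.32962512  0.41824055 -0.61542327]
eye in tool [ 0.29138391 -0.00087203  0.04250176]
```

Request:
jog_arm(
  plan=[
    {"offset": [0.15, 0, 0], "twist": [0, 0, 0], "fingers": -1},
    {"offset": [0.3, 0, 0], "twist": [0, 0, 0], "fingers": -1},
    {"offset": [0.45, 0, 0], "twist": [0, 0, 0], "fingers": -1},
    {"offset": [0.6, 0, 0], "twist": [0, 0, 0], "fingers": -1},
    {"offset": [0.69, 0, 0], "twist": [0, 0, 0], "fingers": -1},
    {"offset": [0.69, 0, 0], "twist": [0, 0, 0], "fingers": -1},
    {"offset": [0.69, 0, 0.05], "twist": [0, 0, 0], "fingers": -1},
    {"offset": [0.69, 0, 0.1], "twist": [0, 0, 0], "fingers": -1},
    {"offset": [0.69, 0, 0.16], "twist": [0, 0, 0], "fingers": -1},
    {"offset": [0.69, 0, 0.22], "twist": [0, 0, 0], "fingers": -1},
    {"offset": [0.69, 0, 0.22], "twist": [0, 0, 0], "fingers": -1},
    {"offset": [0.69, 0, 0.22], "twist": [0, 0, 0], "fingers": -1},
  ],
)

```text
clock: 10.6
position: [0.5751, 0.0526, 0.0384]
ee_rot: [-2.311, -2.128, -0.0]
force: [-0.5, 0.8, -1.0]
width: 0.281
gripper_force: 49.9
```

Request:
jog_arm(
  plan=[
    {"offset": [-0.06, 0, 0], "twist": [0, 0, 0], "fingers": -1},
    {"offset": [-0.12, 0, 0], "twist": [0, 0, 0], "fingers": -1},
    {"offset": [-0.18, 0, 0], "twist": [0, 0, 0], "fingers": -1},
    {"offset": [-0.25, 0, 0], "twist": [0, 0, 0], "fingers": -1},
    {"offset": [-0.32, 0, 0], "twist": [0, 0, 0], "fingers": -1},
    {"offset": [-0.4, 0, 0], "twist": [0, 0, 0], "fingers": -1},
  ],
)

```text
clock: 11.35
position: [0.5701, -0.0078, 0.0385]
ee_rot: [-2.311, -2.128, -0.001]
force: [0.4, 4.6, -1.7]
width: 0.286
gripper_force: 49.9
```

Request:
jog_arm(
  plan=[
    {"offset": [-0.08, 0, 0], "twist": [0, 0, 0], "fingers": -1},
    {"offset": [-0.16, 0, 0], "twist": [0, 0, 0], "fingers": -1},
    {"offset": [-0.24, 0, 0], "twist": [0, 0, 0], "fingers": -1},
    {"offset": [-0.32, 0, 0], "twist": [0, 0, 0], "fingers": -1},
    {"offset": [-0.4, 0, 0], "twist": [0, 0, 0], "fingers": -1},
    {"offset": [-0.46, 0, 0], "twist": [0, 0, 0], "fingers": -1},
    {"offset": [-0.49, 0, 0], "twist": [0, 0, 0], "fingers": -1},
    {"offset": [-0.49, 0, 0], "twist": [0, 0, 0], "fingers": -1},
  ],
)

```text
clock: 12.35
position: [0.5639, -0.0816, 0.0383]
ee_rot: [2.312, 2.127, -0.001]
force: [-0.1, 0.1, -1.4]
width: 0.278
gripper_force: 49.9
```

```bash
python3 - <<'E'
from h import *
o=observe();T=rot(o['ee_rot']);print(o['clock'],o['position'],o['force'])
p=o['position']+T@[.188,0,.0]; print('leg',p)
im=get_image('top');a=np.array(landmark_of('tray_eye','top')[0]['at'])*[384,512];print(a,onz('top',a,.03))
w=get_image('wrist');r=landmark_of('tray_eye','wrist')
if r: a=np.array(r[0]['at'])*[384,512];print(a,r[0]['conf'],onz('wrist',a,.03))
c=proj('top',[.575,.12,.03]).astype(int);print(c)
save('v5.png',np.hstack([cv2.resize(im[c[0]-50:c[0]+50,c[1]-50:c[1]+50],(400,400)),cv2.resize(w[:256,128:384],(400,400))]))
E
```

```text
12.35 [ 0.56386553 -0.08155487  0.03829514] [-0.13232728  0.10782564 -1.44492138]
leg [0.57950816 0.10579315 0.03812621]
[128.9088 177.2032] [0.57879409 0.11740939 0.03      ]
[216.192  256.2048] 0.2 [ 0.5647572  -0.06579702  0.03      ]
[130 176]
```

View pics/v5.png

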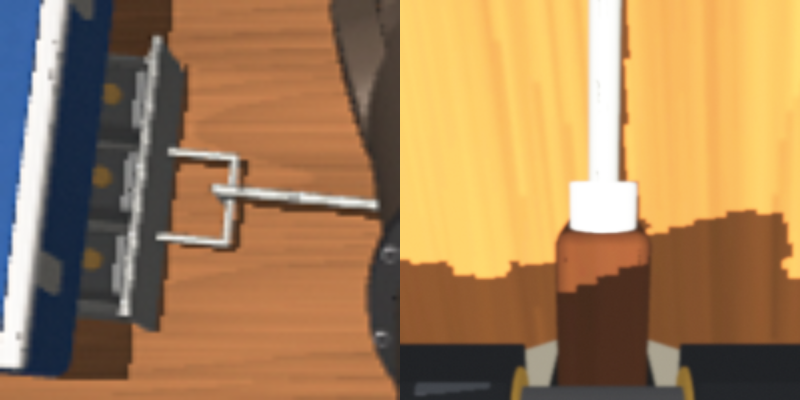

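The picture shows the tray pulled clear of the case and the hook's leg at (222,188) inside the loop against its bar. I pull a few mm more to feel the stop.

Request:
jog_arm(
  plan=[
    {"offset": [-0.02, 0, 0], "twist": [0, 0, 0], "fingers": -1},
    {"offset": [-0.03, 0, 0], "twist": [0, 0, 0], "fingers": -1},
    {"offset": [-0.03, 0, 0], "twist": [0, 0, 0], "fingers": -1},
  ],
)

```text
clock: 12.92
position: [0.5637, -0.0848, 0.0384]
ee_rot: [-2.311, -2.128, -0.0]
force: [0.6, 2.5, -2.5]
width: 0.279
gripper_force: 49.9
```

Request:
jog_arm(
  plan=[
    {"offset": [-0.02, 0, 0], "twist": [0, 0, 0], "fingers": -1},
    {"offset": [-0.035, 0, 0], "twist": [0, 0, 0], "fingers": -1},
    {"offset": [-0.035, 0, 0], "twist": [0, 0, 0], "fingers": -1},
  ],
)

```text
clock: 13.3
position: [0.5638, -0.0863, 0.0383]
ee_rot: [-2.306, -2.13, -0.006]
force: [2.3, 14.5, -4.7]
width: 0.279
gripper_force: 49.9
```

At the stop (14.5 N). I ease the leg off the bar and lift it out.

Request:
jog_arm(
  plan=[
    {"offset": [0.06, 0, 0], "twist": [0, 0, 0], "fingers": -1},
    {"offset": [0.13, 0, 0], "twist": [0, 0, 0], "fingers": -1},
    {"offset": [0.13, 0, 0], "twist": [0, 0, 0], "fingers": -1},
    {"offset": [0.13, 0, -0.15], "twist": [0, 0, 0], "fingers": -1},
    {"offset": [0.13, 0, -0.4], "twist": [0, 0, 0], "fingers": -1},
    {"offset": [0.13, 0, -0.7], "twist": [0, 0, 0], "fingers": -1},
    {"offset": [0.1, 0, -0.9], "twist": [0, 0, 0], "fingers": -1},
    {"offset": [0.1, 0, -0.9], "twist": [0, 0, 0], "fingers": -1},
  ],
)

```text
clock: 14.3
position: [0.5659, -0.0764, 0.1758]
ee_rot: [2.31, 2.124, 0.004]
force: [0.7, 0.8, -1.4]
width: 0.279
gripper_force: 49.9
```

```bash
python3 - <<'E'
from h import *
o=observe();T=rot(o['ee_rot']);print(o['clock'],o['position'],T.round(3).tolist(),o['force'],o['joints'].round(3))
im=get_image('top');a=np.array(landmark_of('tray_eye','top')[0]['at'])*[384,512];print(a,onz('top',a,.03))
w=get_image('wrist').astype(int).sum(2); print([(r,int(w[r,250:262].mean())) for r in range(136,164,4)])
g=np.load('grasp.npy');d=g[:3]-o['position'];print('delta tool',T.T@d,'twist',(T.T).dot(rot(g[3:])).round(3).tolist(), R.from_matrix(T.T@rot(g[3:])).as_rotvec()/2/np.pi)
E
```

```text
14.3 [ 0.56587371 -0.07643179  0.17582256] [[0.084, 0.996, 0.005], [0.996, -0.084, -0.001], [-0.001, 0.005, -1.0]] [ 0.66621993  0.84100536 -1.3622244 ] [ 0.345  0.449 -0.421  1.769  0.22   0.965 -0.247]
[130.5984 177.408 ] [0.57375085 0.11666871 0.03      ]
[(136, 765), (140, 765), (144, 765), (148, 720), (152, 308), (156, 347), (160, 356)]
delta tool [-0.27082054 -0.04836616  0.14564753] twist [[-0.055, -0.998, 0.001], [0.998, -0.055, -0.004], [0.004, 0.0, 1.0]] [ 0.00056581 -0.00046124  0.25878398]
```

Request:
jog_arm(
  plan=[
    {"offset": [-0.3, -0.05, 0], "twist": [0, 0, 0.028], "fingers": -1},
    {"offset": [-0.6, -0.1, 0], "twist": [0, 0, 0.056], "fingers": -1},
    {"offset": [-0.9, -0.16, 0], "twist": [0, 0, 0.084], "fingers": -1},
    {"offset": [-0.9, -0.16, 0], "twist": [0, 0, 0.112], "fingers": -1},
    {"offset": [-0.9, -0.16, 0], "twist": [0, 0, 0.14], "fingers": -1},
    {"offset": [-0.9, -0.16, 0], "twist": [0, 0, 0.14], "fingers": -1},
  ],
)

```text
clock: 15.2
position: [0.5287, -0.2076, 0.172]
ee_rot: [-2.996, -0.943, 0.004]
force: [-0.1, 0.4, -2.0]
width: 0.282
gripper_force: 49.9
```

```bash
cat > d.py <<'E'
from h import *
o=observe();T=rot(o['ee_rot']);print(o['clock'],o['position'],o['force'])
g=np.load('grasp.npy');d=g[:3]-o['position'];print('offset',T.T@d/.15, 'twist',R.from_matrix(T.T@rot(g[3:])).as_rotvec()/2/np.pi)
E
python3 d.py
```

```text
15.2 [ 0.52869156 -0.20763536  0.1720008 ] [-0.13692217  0.42285489 -2.00946488]
offset [-0.69357818  0.61214148  0.94549491] twist [-0.0002487   0.00045764  0.11921235]
```

Request:
jog_arm(
  plan=[
    {"offset": [-0.2, 0.2, 0], "twist": [0, 0, 0.028], "fingers": -1},
    {"offset": [-0.45, 0.4, 0], "twist": [0, 0, 0.056], "fingers": -1},
    {"offset": [-0.69, 0.61, 0], "twist": [0, 0, 0.084], "fingers": -1},
    {"offset": [-0.69, 0.61, 0.2], "twist": [0, 0, 0.112], "fingers": -1},
    {"offset": [-0.69, 0.61, 0.5], "twist": [0, 0, 0.119], "fingers": -1},
    {"offset": [-0.69, 0.61, 0.7], "twist": [0, 0, 0.119], "fingers": -1},
    {"offset": [-0.69, 0.61, 0.7], "twist": [0, 0, 0.119], "fingers": -1},
    {"offset": [-0.69, 0.61, 0.7], "twist": [0, 0, 0.119], "fingers": -1},
  ],
)

```text
clock: 16.2
position: [0.4974, -0.3424, 0.0691]
ee_rot: [3.134, -0.215, 0.001]
force: [0.4, 0.5, -1.4]
width: 0.279
gripper_force: 49.9
```

```bash
python3 d.py
```

```text
16.2 [ 0.49737455 -0.34235896  0.06909038] [ 0.38228944  0.52183616 -1.40202294]
offset [-0.01138525  0.00208721  0.25916603] twist [-2.79747606e-05  1.92103050e-06  3.51811857e-04]
```

Request:
jog_arm(
  plan=[
    {"offset": [-0.01, 0, 0.1], "twist": [0, 0, 0], "fingers": -1},
    {"offset": [-0.01, 0, 0.18], "twist": [0, 0, 0], "fingers": -1},
    {"offset": [-0.01, 0, 0.23], "twist": [0, 0, 0], "fingers": -1},
    {"offset": [-0.01, 0, 0.255], "twist": [0, 0, 0], "fingers": -1},
    {"offset": [-0.01, 0, 0.255], "twist": [0, 0, 0], "fingers": -1},
    {"offset": [-0.01, 0, 0.255], "twist": [0, 0, 0], "fingers": -1},
  ],
)

```text
clock: 16.95
position: [0.4955, -0.3421, 0.0302]
ee_rot: [3.134, -0.218, 0.001]
force: [-0.8, -0.2, 0.5]
width: 0.281
gripper_force: 49.9
```

Request:
jog_arm(
  plan=[
    {"offset": [0, 0, 0], "twist": [0, 0, 0], "fingers": -0.1},
    {"offset": [0, 0, 0], "twist": [0, 0, 0], "fingers": 0.2},
    {"offset": [0, 0, 0], "twist": [0, 0, 0], "fingers": 0.2},
    {"offset": [0, 0, 0], "twist": [0, 0, 0], "fingers": 0.2},
    {"offset": [0, 0, -0.1], "twist": [0, 0, 0], "fingers": 0.2},
    {"offset": [0, 0, -0.3], "twist": [0, 0, 0], "fingers": 0.2},
    {"offset": [0, 0, -0.6], "twist": [0, 0, 0], "fingers": 0.2},
    {"offset": [0, 0, -0.9], "twist": [0, 0, 0], "fingers": 0.2},
    {"offset": [0, 0, -0.9], "twist": [0, 0, 0], "fingers": 0.2},
    {"offset": [0, 0, -0.9], "twist": [0, 0, 0], "fingers": 0.2},
  ],
)

```text
clock: 18.2
position: [0.4952, -0.3419, 0.1656]
ee_rot: [3.134, -0.218, 0.001]
force: [-1.1, 0.1, 0.2]
width: 0.601
gripper_force: 0.0
```

```bash
python3 - <<'E'
from h import *
o=observe();print(o['clock'],o['position'],o['force'])
w=get_image('wrist');s=get_image('side')
save('v6.png',np.hstack([cv2.resize(w,(400,300)),cv2.resize(s[150:300,150:450],(400,300))[:, :]]))
E
```

```text
18.2 [ 0.49521816 -0.34186375  0.16558533] [-1.12691352  0.08521675  0.23627977]
```

View pics/v6.png

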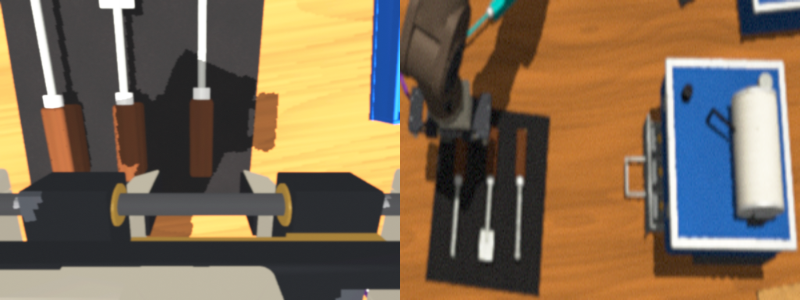

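The hook stands released on the mat (handle at (202,137) in the left half), the tray is fully out with its loop at (632,178), and the gripper is clear.

```bash
python3 -c "
from cell import *
print(sign_off())"
```

```text
the job is handed in; nothing more can be done
None
```

The tray was drawn out to its stop, the hooked rod was unhooked and stood back on the mat, and the job was handed in at about 18 s on the robot's clock; no verdict was shown.

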